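Fit the tube block and check its temperature with a surface probe

TASK

Lift the aluminium tube block by its steel lug and lower it, without dropping it, fully down into the well of the dry-block heater, either way round. Then take the surface thermometer out of its leaning holder, hold it upright on the red spot on top of the block and press gently until its sprung copper tip has gone about half way in. Finish like that, holding the thermometer still on the spot with nothing let go, and leave the glassware and the other things on the bench where they are.

Things in the scene. Friction and masses are not known exactly. Their poses are not given: they have to be found in the camera images.
- heater: dry-block heater, fixed to the bench: white case 230 (x) x 140 (y) x 85 mm high with a dark-rimmed open rectangular well in its top and a yellow control strip on top at the -x end. Origin at the centre of its underside, z up. The well is 85 mm along x, 61 mm along y and 40 mm deep; its centre is 35 mm from the origin along +x
- well_mouth (a point): centre of the well's opening, level with the heater's top, 85 mm above the bench; axes as the heater
- well_floor (a point): centre of the well's floor, 45 mm above the bench, 40 mm below the mouth; axes as the heater
- block: aluminium tube block, 80 (x) x 56 (y) x 45 mm high, loose, 0.45 to 0.61 kg, standing on the bench. Origin at the centre of its underside, z up. Four 14 mm round wells, 35 mm deep, at x -28 and +4, y +-15.5 mm; a steel lifting lug and a red spot on top. Seated, its top stands 5 mm above the heater's top and its x axis lies along the heater's x, either way round, with 2.5 mm of play on every side
- lug (a point): point in the lifting lug, 71 mm above the block's underside; axes as the block. The lug is an upright steel plate 36 mm along x, 10 mm thick along y, 40 mm high, centred on the block; its top is 14 mm above this point. Pinch it across its thickness, along y
- spot (a point): centre of the red spot (16 mm across) on the block's top face, at x +29, y 0, 45 mm above the block's underside; axes as the block
- stand: probe holder, fixed to the bench: dark steel base 130 (x) x 90 (y) x 12 mm, two blue cheeks and a steel tube 48 mm long, 20 mm bore, 27 mm outside, that leans 25 degrees from the vertical, its upper end towards the stand's -x. Origin at the centre of the base's underside, z up
- stand_rim (a point): centre of the upper end of the holder's tube, 114 mm above the bench; axes as the stand. The thermometer's collar rests on it; draw the thermometer at least 100 mm along its own axis to bring it clear
- probe: cordless surface thermometer, loose, 0.12 to 0.16 kg, leaning 25 degrees in the holder's tube. Origin on its axis at the underside of its orange collar (29 mm wide, 5 mm thick); z runs along its axis up the handle. Below the collar: neck 18.4 mm wide to z -40, thin stem to -70, head 12 mm wide to -87, then the sprung copper tip 10 mm wide, its flat end at z -95 mm when out
- handle (a point): point on the probe's axis in its handle, 65 mm from its origin, 160 mm from the end of the tip; axes as the probe. The black handle is a bar 24 (x) x 18 (y) mm, from z 5 to z 105 mm of the probe: pinch it across the 18 mm, along y. In the holder its top is about 210 mm above the bench
- probe_tip (a point): centre of the flat end of the copper tip
- plunger (a joint): how far the copper tip is pressed into the head, m: 0 out, 0.008 fully in (stop). Spring: about 1 N to start moving it, 2.5 N at 0.004, 3.9 N at the stop
- beaker_big: glass beaker 92 mm wide, 120 mm high, origin under its centre; leave alone
- beaker_mid: glass beaker 74 mm wide, 95 mm high, origin under its centre; leave alone
- beaker_small: glass beaker 54 mm wide, 70 mm high, origin under its centre; leave alone
- crucible_a: white porcelain crucible with its lid on, 45 mm wide, 46 mm high, origin under its centre; leave alone
- crucible_b: a second crucible like it; leave alone
- dish: white porcelain evaporating dish 84 mm wide, 30 mm high, origin under its centre; leave alone
- reagent: clear plastic bottle with a blue cap, 64 mm wide, 140 mm high, origin under its centre; leave alone
- tongs: steel crucible tongs lying flat, about 255 mm long along their x, 80 mm wide at the finger rings, 7 mm thick, origin under their middle; leave alone

How it is judged (in metres and radians):
On the way, in this order (a step that is already met when the one before it is completed fails the run):
1. the tube block sits fully down in the heater's well and has been let go (z of block in the frame of well_floor below 0.002 m and horizontal distance between block and well_floor below 0.006 m and angle between block's own z axis and vertical below 0.05 rad and angle between the x axis of block and the x axis of heater, either way round below 0.12 rad and contact force between the fingers and block below 0.05 N), for 0.3 s.
2. the thermometer has been drawn out of its holder in the fingers (distance between probe and stand_rim above 0.08 m and contact force between the fingers and probe above 1 N and contact force between probe and stand below 0.05 N), for 0.1 s.
At the end, for the whole second after the job is handed in: Block fully down in the well (2 mm), level, not touched by the robot; thermometer held still in the fingers, clear of heater and holder, upright within 7 degrees, tip centre within 6 mm of the red spot's centre, sprung tip 1.5 to 6.8 mm in, pushing on the block with 0.5 to 6 N (all of step 1 and contact force between the arm and block below 0.05 N and contact force between the fingers and probe above 1 N and contact force between probe and heater below 0.05 N and contact force between probe and stand below 0.05 N and distance between probe_tip and spot below 0.006 m and angle between probe's own z axis and vertical below 0.12 rad and contact force between probe and block between 0.5 and 6 N and value of joint plunger between 0.0015 and 0.0068 m and linear speed of probe below 0.02 m/s); the arm keeps its last pose, push and grip.
It fails at once if the thermometer is pressed on the block with more than 15 N (contact force between probe and block above 15 N).
It fails at once if the block is let go more than 15 mm above the well's floor, over the heater (contact force between the fingers and block below 0.01 N and z of block in the frame of well_floor above 0.015 m and horizontal distance between block and well_floor below 0.06 m).
It fails at once if glassware, porcelain, bottle or tongs are pushed more than 20 mm from their places (distance of any of beaker_big, beaker_mid, beaker_small, crucible_a, crucible_b, dish, reagent, tongs from where it was at the start of the episode above 0.02 m).
It also fails if it takes over 70 s, if anything falls off the work surface, if the arm or the gripper's body presses on something with over 40 N, if the wrist force passes 120 N, or if a joint passes its speed limit or range.

ROBOT

A 6-joint arm with a two-finger parallel gripper is mounted at the origin on the work surface. World frame = base frame: x ahead of the robot, y to its left, z up, the work surface at z = 0. Lengths are in mm, angles in rad, forces in N, time in s.
With the tool pointing down it reaches from about 350 to 775 mm from the base axis. Payload 7.3 kg.
Tool frame: the origin (TCP) lies midway between the tips of the shut fingers; the grasp point (between the pads) lies 19 mm behind it; z points along the fingers, y is the line along which they close (so a half turn about z gives the same grasp; the last joint's range is limited). The gripper opens to 92 mm and grips with 3 to 60 N. Pads are 19 mm wide; open, the fingers measure 130 mm over their backs; the gripper's body (75 mm by 190 mm) begins 47 mm behind the grasp point.
Start: joints at [1.142, 0.342, 1.524, -0, 1.275, -0.146], TCP at [146.484, 504.17, 226.741] pointing down, gripper open.
Joint ranges: [-2.53, 2.53], [-0.77, 2.02], [0.04, 2.7], [-1, 4.14], [0.28, 2.66], [-3.11, 3.11]. Speed limits (rad/s): [2.57, 2.57, 3.14, 3.14, 3.14, 3.14].

INTERFACE

Orientations are given as [roll, pitch, yaw] about the fixed x, y, z axes, in that order (R = Rz(yaw) Ry(pitch) Rx(roll)).
In Python, from plant import bot gives the robot as it stands.
- The arm moves only by the tool jog_arm, never from a script. Its arguments are lists of equal length, an entry for each row: "dp": the shift along the tool's x, y, z in m, a list of three; "twist": the turn about the tool's z in degrees. A call has 1 to 10 rows; each row shifts and turns the commanded pose from where the row before left it, along the tool's axes as they then stand; what a row does not reach is not made up. A row lasts 1/8 s, in which the tool goes at most 62.5 mm and 10.7 degrees, less where a joint would pass 70% of its speed; a pose out of reach is approached as far as the arm can. A call is refused whole if a number of a shift passes 0.0625 or a number of a turn 10.7, either way. A call with a gripper value outside its range is refused whole. "jaw" is the finger opening in m, from 0 to 0.0918, set as the call begins (left out, the last holds). The fingers move at their own pace and stop on an object; the grip force is fixed at half the most. Time passes only in rows, so rows that do not move let the fingers close. It gives the time, the measured TCP pose, the force, the opening and the grip force at its end, in the units of the state.
- bot.get_obs(): the state, without advancing time (a new reading comes with each control period).
- bot.capture(name): name is "scene" or "top"; returns the picture (384x512x3 uint8, blue, green, red); there is no depth.
- bot.camera_params(name): a dict with "fx", "fy", "cx", "cy" (pixels), "R" (3x3) and "t" (3): a world point X has camera coordinates R X + t. Camera axes: x right, y down, z forward; pixel columns grow to the right and rows downward; lengths in mm; the calibration is good to about 2 mm. A picture is of the moment at which its call begins. camera_params takes no time and is no camera call.
- bot.close_job(): hands the job in; it is judged then, once.
Trained networks look in the newest picture that a camera, given by its name, has taken for a name from the list of things; names that differ only in an ending like _2 or _b are one class to them, and where a whole thing is asked for, a point or a joint stands for the part that bears it (a point fixed in the world has none). Each returns a list of dicts, best first, with "confidence" (0 to 1); they miss things now and then, are a little off and sometimes report something else, mostly with a low value. They report only what shows in the picture. A call takes as long as a camera call.
- bot.find_in(camera, label): "bbox" ([centre column, centre row, width, height] in pixels, round what is visible of it).
- bot.masks_of(camera, label): "pixels" (384x512 bool, what is visible of it) and "bbox" ([centre column, centre row, width, height] in pixels, round what is visible of it).
The state is a dict: "time": time; "joint_positions": joint angles; "dq": joint speeds; "tau": joint torques, N m; "tool_pos": TCP position; "tcp_rot": TCP orientation; "contact_force": force on the tool from outside, world axes, zero at the start; "moment": the same for the moment, N m; "grip_width": finger opening in mm; "finger_force": force on a finger pad.
Only numpy, scipy, OpenCV 4.12 (cv2) and the standard library are available. Lean on these libraries where they do the work, as an engineer would, in place of code of your own. Each camera call takes 0.05 s, during which the arm holds its last target. There are 200 camera calls.

## Working session

There is one attempt and no reset: what is moved stays moved. The work goes in short steps, Python scripts to look and compute and a tool call to move; the robot and the scene stay as the last step left them, time stands still between calls to the robot, and variables do not carry over. Pictures are saved under pics/ and viewed, at most 10 in all, crops included, and the job is handed in when it is done.

Besides the shell and the picture viewer there is one more tool, called as name([rows], argument=value, ...), one row to a line, values as JSON. jog_arm: Moves the arm, as the interface text tells. Its arguments: {"type":"object","properties":{"dp":{"type":"array"},"twist":{"type":"array"},"jaw":{"type":"number"}},"required":["dp","twist"]}

```bash
mkdir -p pics; ls; cat > h.py <<'E'
import numpy as np,cv2
from plant import bot
def cam(n):
    c=bot.camera_params(n);return c,np.array(c["R"]),np.array(c["t"])
def ray(n,u,v,z):
    c,R,t=cam(n);d=R.T@np.array([(u-c["cx"])/c["fx"],(v-c["cy"])/c["fy"],1]);o=-R.T@t
    return o+d*(z-o[2])/d[2]
def proj(n,X):
    c,R,t=cam(n);p=np.atleast_2d(X)@R.T+t
    return np.c_[c["fx"]*p[:,0]/p[:,2]+c["cx"],c["fy"]*p[:,1]/p[:,2]+c["cy"]]
E
python3 - <<'E'
from h import *
for n in("scene","top"):
    im=bot.capture(n);cv2.imwrite(f"pics/{n}0.png",im)
    c,R,t=cam(n);print(n,c["fx"],-R.T@t,R[2])
    for l in("heater","block","stand","probe","lug","spot"):
        for r in bot.find_in(n,l)[:2]:print(l,round(r["confidence"],2),np.round(r["bbox"]))
print(bot.get_obs())
a=cv2.imread("pics/top0.png");cv2.imwrite("pics/top0b.png",cv2.resize(a,(800,600),interpolation=cv2.INTER_CUBIC))
a=cv2.imread("pics/scene0.png");cv2.imwrite("pics/scene0b.png",cv2.resize(a,(800,600),interpolation=cv2.INTER_CUBIC))
E
```

```text
pics
scene 405.5630627838992 [1447.83295638  698.33784585  965.89534519] [-0.62532494 -0.50094584 -0.59834939]
block 0.94 [324. 254.  24.  34.]
stand 0.89 [257. 216.  40.  34.]
probe 0.66 [262. 191.  12.  51.]
lug 0.91 [323. 254.  28.  33.]
spot 0.69 [325. 254.  30.  28.]
spot 0.56 [207. 181.  63.  54.]
top 421.8245737849832 [ 298.3623206     9.53846635 1382.0814536 ] [ 2.23093193e-01 -3.12443397e-04 -9.74797071e-01]
heater 0.78 [346. 222.  66.  78.]
block 0.61 [166. 205.  18.  29.]
stand 0.72 [256. 211.  34.  44.]
probe 0.47 [256. 212.  10.  18.]
lug 0.92 [166. 205.  24.  29.]
spot 0.82 [165. 204.  26.  30.]
{'time': 0.7, 'joint_positions': array([ 1.14200768e+00,  3.41975726e-01,  1.52408645e+00, -7.49228218e-06,
        1.27535357e+00, -1.45938466e-01]), 'dq': array([-0.00078939, -0.00088716,  0.00061048, -0.00011882,  0.00157823,
        0.00074843]), 'tau': array([-9.25170243e-04, -4.31012607e+01, -2.44440812e+01,  7.19123636e-02,
        4.84481547e-02, -2.02552189e-05]), 'tool_pos': array([146.49059858, 504.18940504, 226.75785846]), 'tcp_rot': array([3.14141866e+00, 3.28189766e-05, 2.85874465e+00]), 'contact_force': array([-0.01813076, -0.05155397, -0.26008296]), 'moment': array([-2.15714003e-02,  8.52022269e-05,  2.57448983e-02]), 'finger_force': 0.0, 'grip_width': 91.78404243509499}
```

View pics/top0b.png

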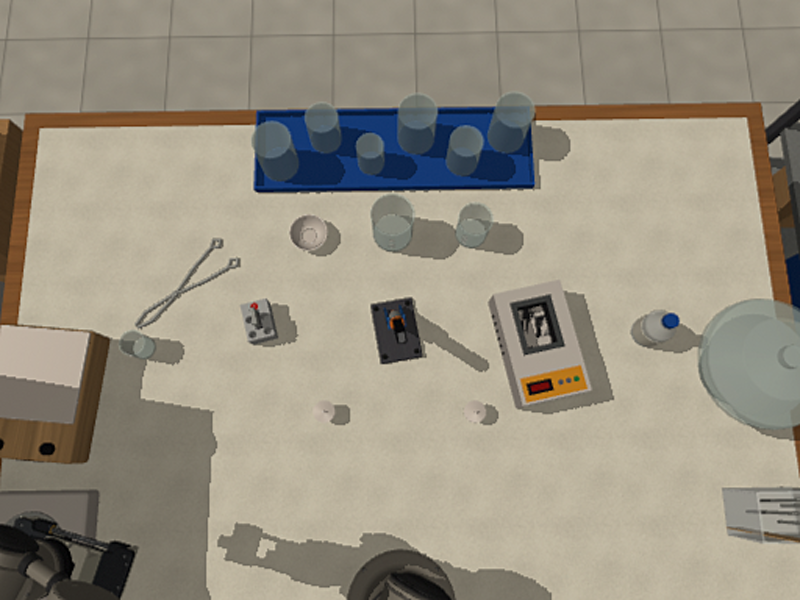

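View pics/scene0b.png

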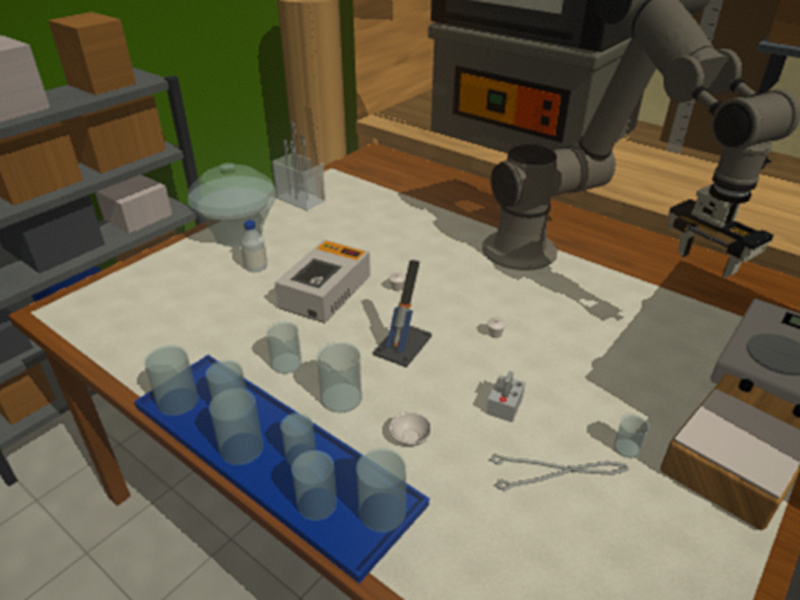

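Top view (800×600): block at (257,322) with the spot to the +x side, stand and probe at (398,330) leaning towards the robot, heater at (543,343) with its well at (535,325). Crucibles are at (325,411) and (475,411). Next I fit the poses from the masks in both views.

```bash
cat > fit.py <<'E'
from h import *
from scipy.optimize import minimize
def box(x0,x1,y0,y1,z0,z1):return np.array([[x,y,z] for x in(x0,x1) for y in(y0,y1) for z in(z0,z1)],float)
a=np.radians(25);u=np.array([-np.sin(a),0,np.cos(a)]);w=np.array([np.cos(a),0,np.sin(a)])
def cyl(p,r,z0,z1):
    th=np.linspace(0,2*np.pi,17)[:-1]
    return np.array([p+z*u+r*(np.cos(t)*w+np.sin(t)*np.array([0,1,0])) for z in(z0,z1) for t in th])
M={"heater":[box(-115,115,-70,70,0,85)],
 "block":[box(-40,40,-28,28,0,45),box(-18,18,-5,5,45,85)],
 # probe in frame with rim at origin xy, z=114
 "probe":[cyl(np.array([0,0,114.]),14.5,0,5),
          np.array([np.array([0,0,114.])+z*u+sx*12*w+np.array([0,sy*9,0]) for z in(5,105) for sx in(-1,1) for sy in(-1,1)])]}
def sil(n,parts,q,S=4):
    c,s=np.cos(q[2]),np.sin(q[2]);m=np.zeros((384*S,512*S),np.uint8)
    for P in parts:
        X=np.c_[c*P[:,0]-s*P[:,1]+q[0],s*P[:,0]+c*P[:,1]+q[1],P[:,2]]
        p=((proj(n,X)+.5)*S-.5).astype(np.float32)
        cv2.fillConvexPoly(m,np.round(cv2.convexHull(p)*16).astype(np.int32),1,shift=4)
    return cv2.resize(m.astype(np.float32),(512,384),interpolation=cv2.INTER_AREA)
def fit(name,masks,q0):
    def cost(v):
        q=q0+v*np.array([1,1,.02]);J=0
        for n,m in masks.items():
            s=sil(n,M[name],q);J+=1-np.minimum(s,m).sum()/np.maximum(s,m).sum()
        return J
    best=min((minimize(cost,v0,method="Nelder-Mead",options=dict(initial_simplex=np.array(v0)+np.array([[0,0,0],[8,0,0],[0,8,0],[0,0,5.]]),maxiter=120)) for v0 in([0,0,0],[0,0,-4])),key=lambda r:r.fun)
    return q0+best.x*np.array([1,1,.02]),best.fun
E
python3 - <<'E'
from fit import *
for n in("scene","top"):bot.capture(n)
g={"heater":(346,222,40),"block":(165,206,30),"probe":(255,210,130)}
for k,(x,y,z) in g.items():
    mk={}
    for n in("scene","top"):
        r=bot.masks_of(n,k)
        if r:mk[n]=r[0]["pixels"].astype(np.float32);print(k,n,round(r[0]["confidence"],2),np.round(r[0]["bbox"]))
    np.savez(f"m_{k}.npz",**mk)
    P=ray("top",x,y,z);q0=np.array([P[0],P[1],.2])
    for sub in ([mk] if len(mk)<2 else [mk]+[{n:mk[n]} for n in mk]):
        q,f=fit(k,sub,q0);print(k,list(sub),np.round(q,3),round(f,3))
a=cv2.imread("pics/top0.png")
c=[cv2.resize(a[y-30:y+30,x-32:x+32],(400,375),interpolation=cv2.INTER_CUBIC) for x,y in((165,205),(346,212))]
cv2.imwrite("pics/crop1.png",np.hstack(c))
E
```

```text
heater scene 0.7 [207. 179.  63.  52.]
heater top 0.64 [347. 221.  67.  80.]
heater ['scene', 'top'] [ 5.05968e+02 -2.89228e+02  1.99000e-01] 0.087
heater ['scene'] [ 4.99103e+02 -2.89824e+02  2.15000e-01] 0.029
heater ['top'] [ 5.07217e+02 -2.89921e+02  2.02000e-01] 0.023
block scene 0.76 [325. 253.  23.  38.]
block top 0.77 [167. 206.  19.  32.]
block ['scene', 'top'] [5.65978e+02 2.88671e+02 2.23000e-01] 0.25
block ['scene'] [5.61607e+02 2.89381e+02 2.36000e-01] 0.049
block ['top'] [5.68218e+02 2.85759e+02 2.51000e-01] 0.069
probe scene 0.8 [260. 192.  15.  52.]
probe top 0.63 [256. 213.  10.  19.]
probe ['scene', 'top'] [ 5.40208e+02 -1.02400e+00  1.47000e-01] 0.383
probe ['scene'] [ 5.39292e+02 -2.14000e-01  1.28000e-01] 0.177
probe ['top'] [ 5.420e+02 -1.032e+00  1.860e-01] 0.121
```

View pics/crop1.png

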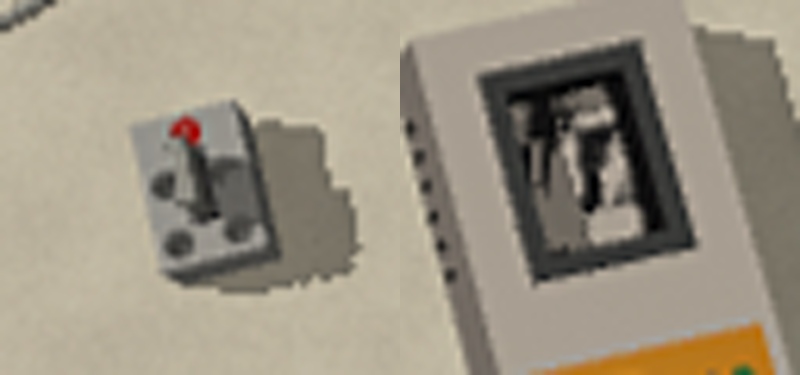

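Both views agree to a few mm: block near (565,288) at yaw 0.24, heater near (503,-290) at yaw 0.21. The scene camera reads about 7 mm nearer in x. I'll go above the block and use the gripper to find each camera's offset.

jog_arm([
  [0, 0, 0],
  [0, 0, 0],
  [0, 0, 0],
], twist=[-10, -10, -10])

```text
time: 1.48
tool_pos: [146.5, 504.2, 226.7]
tcp_rot: [3.142, 0.0, -2.895]
contact_force: [-0.1, -0.2, 0.1]
grip_width: 92.0
finger_force: 0.0
```

jog_arm([
  [-0.0355, -0.031, 0],
  [-0.0355, -0.031, 0],
  [-0.0355, -0.031, 0],
  [-0.0355, -0.031, 0],
  [-0.0355, -0.031, 0],
  [-0.0355, -0.031, 0],
  [-0.0355, -0.031, 0],
  [-0.0355, -0.031, 0],
  [-0.0355, -0.031, 0],
  [-0.0355, -0.031, 0],
], twist=[0, 0, 0, 0, 0, 0, 0, 0, 0, 0])

```text
time: 2.72
tool_pos: [566.5, 286.9, 226.7]
tcp_rot: [3.141, 0.0, -2.901]
contact_force: [0.2, 0.3, 0.1]
grip_width: 92.2
finger_force: 0.0
```

jog_arm([
  [0, 0, 0.02],
  [0, 0, 0.02],
  [0, 0, 0.02],
  [0, 0, 0],
], twist=[0, 0, 0, 0])

```text
time: 3.22
tool_pos: [564.3, 287.4, 165.1]
tcp_rot: [-3.141, -0.004, -2.901]
contact_force: [-0.1, 0.6, -0.0]
grip_width: 92.0
finger_force: 0.0
```

```bash
python3 - <<'E'
from h import *
print(bot.get_obs()["joint_positions"])
o=[]
for n,(x,y) in(("scene",(324,250)),("top",(166,205))):
    im=bot.capture(n);cv2.imwrite(f"pics/{n}1.png",im)
    x0=max(x-32,0);c=im[y-40:y+20,x0:x0+64];o.append(cv2.resize(c,(400,375),interpolation=cv2.INTER_CUBIC))
cv2.imwrite("pics/c2.png",np.hstack(o))
E
```

```text
[ 3.50103775e-01  5.91794874e-01  1.28840349e+00  8.68235497e-05
  1.26508253e+00 -1.46141454e+00]
```

View pics/c2.png

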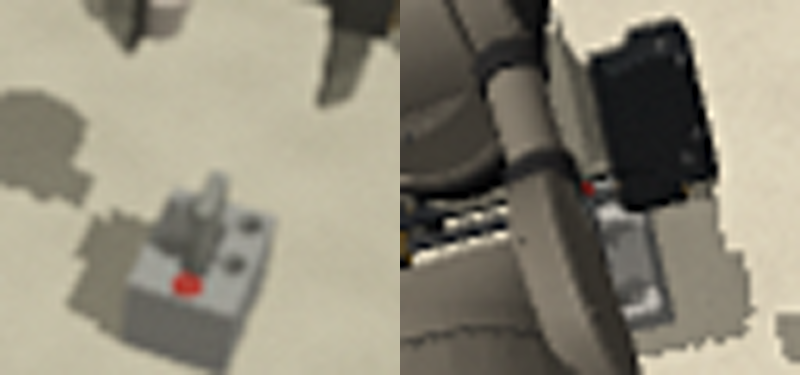

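The scene crop shows open finger tips at about (313,218) and (344,227) full-frame, with the block between and below them. I'll compare the projected tips with these to get the scene camera's offset.

```bash
python3 - <<'E'
from h import *
o=bot.get_obs();p=o["tool_pos"];s=o["tcp_rot"][2];ty=np.array([np.sin(s),-np.cos(s),0]);tx=np.array([np.cos(s),np.sin(s),0])
print(p,s)
for d in(-65,-46,0,46,65):print(d,np.round([proj("scene",p+d*ty+e*tx)[0] for e in(-9.5,9.5)],1).tolist())
for q in((561.6,289.4),(565,288),(568,286)):
  print(q,proj("scene",[*q,85]),ray("scene",*proj("scene",[*q,85])[0],85))
im=cv2.imread("pics/scene1.png")
cv2.imwrite("pics/c3.png",cv2.resize(im[200:240,300:360],(780,520),interpolation=cv2.INTER_NEAREST))
# red spot
for n in("scene","top"):
    a=cv2.imread(f"pics/{n}0.png").astype(int);r=(a[...,2]>a[...,1]+50)&(a[...,2]>a[...,0]+50)
    x,y=(324,254) if n=="scene" else (166,200)
    m=np.zeros_like(r);m[y-20:y+20,x-20:x+20]=r[y-20:y+20,x-20:x+20]
    v,u=np.nonzero(m);print(n,len(u),u.mean(),v.mean(),ray(n,u.mean(),v.mean(),45))
E
```

```text
[565.43241368 287.90571262 167.30811965] -2.9007110092575803
-65 [[306.6, 216.4], [308.6, 212.8]]
-46 [[312.5, 218.0], [314.5, 214.5]]
0 [[327.1, 222.1], [328.9, 218.5]]
46 [[342.0, 226.4], [343.6, 222.6]]
65 [[348.3, 228.1], [349.8, 224.3]]
(561.6, 289.4) [[326.07953686 239.75027659]] [561.6 289.4  85. ]
(565, 288) [[325.14557824 240.13447583]] [565. 288.  85.]
(568, 286) [[324.10969173 240.37045397]] [568. 286.  85.]
scene 12 321.5 255.0 [592.09539034 295.62465644  45.        ]
top 16 162.3125 195.3125 [596.81981489 293.06772649  45.        ]
```

View pics/c3.png

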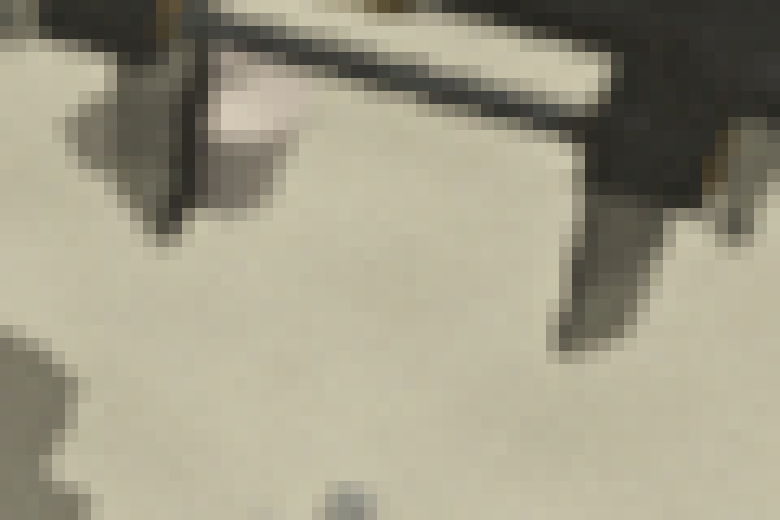

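The finger corners match the scene camera's projection within 0.5–1 px, so I'll trust the scene camera. The block is near (563.5,288.7). Descending and gripping the lug.

jog_arm([
  [0.0017, 0.001, 0.016],
  [0, 0, 0.016],
  [0, 0, 0.016],
  [0, 0, 0.016],
  [0, 0, 0.016],
  [0, 0, 0.016],
  [0, 0, 0.016],
  [0, 0, 0],
], twist=[0, 0, 0, 0, 0, 0, 0, 0])

```text
time: 4.32
tool_pos: [562.4, 288.0, 53.0]
tcp_rot: [-3.141, -0.003, -2.901]
contact_force: [0.6, -0.8, 0.8]
grip_width: 92.0
finger_force: 0.0
```

jog_arm([
  [0, 0, 0],
  [0, 0, 0],
  [0, 0, 0],
  [0, 0, 0],
  [0, 0, 0],
  [0, 0, 0],
  [0, 0, 0],
  [0, 0, 0],
], twist=[0, 0, 0, 0, 0, 0, 0, 0], jaw=0.0)

```text
time: 5.32
tool_pos: [563.3, 288.4, 54.7]
tcp_rot: [3.141, -0.0, -2.901]
contact_force: [-0.3, -0.4, -0.4]
grip_width: 15.9
finger_force: 0.0
```

jog_arm([
  [0, 0, 0],
  [0, 0, 0],
  [0, 0, 0],
  [0, 0, 0],
], twist=[0, 0, 0, 0])

```text
time: 5.82
tool_pos: [563.2, 288.2, 54.6]
tcp_rot: [-3.142, -0.0, -2.901]
contact_force: [0.1, -1.2, -1.9]
grip_width: 10.0
finger_force: 30.0
```

jog_arm([
  [0, 0, -0.01],
  [0, 0, -0.02],
  [0, 0, -0.03],
  [0, 0, -0.03],
  [0, 0, -0.03],
  [0, 0, -0.02],
  [0, 0, -0.01],
  [0, 0, 0],
], twist=[0, 0, 0, 0, 0, 0, 0, 0])

```text
time: 6.82
tool_pos: [563.3, 288.4, 205.1]
tcp_rot: [3.141, 0.001, -2.901]
contact_force: [-0.4, 0.1, -4.4]
grip_width: 9.7
finger_force: 30.0
```

Block is held (4.4 N). Raising above the probe and crossing to the heater.

jog_arm([
  [0, 0, -0.02],
  [0, 0, -0.025],
  [0, 0, -0.025],
  [0, 0, -0.02],
  [0, 0, -0.01],
  [0, 0, 0],
], twist=[0, 0, 0, 0, 0, 0])

```text
time: 7.58
tool_pos: [563.3, 288.3, 304.3]
tcp_rot: [3.142, -0.0, -2.901]
contact_force: [0.2, 0.7, -5.6]
grip_width: 9.9
finger_force: 30.0
```

jog_arm([
  [0.006, -0.02, 0],
  [0.009, -0.03, 0],
  [0.0116, -0.0391, 0],
  [0.0116, -0.0391, 0],
  [0.0116, -0.0391, 0],
  [0.0116, -0.0391, 0],
  [0.0116, -0.0391, 0],
  [0.0116, -0.0391, 0],
  [0.0116, -0.0391, 0],
  [0.0116, -0.0391, 0],
], twist=[0, 0, 0, 0, 0, 0, 0, 0, 0, 0])

```text
time: 8.82
tool_pos: [543.9, -91.8, 303.7]
tcp_rot: [3.141, -0.002, -2.901]
contact_force: [0.3, 0.4, -5.5]
grip_width: 9.9
finger_force: 30.0
```

jog_arm([
  [0.0116, -0.0391, 0],
  [0.0116, -0.0391, 0],
  [0.0116, -0.0391, 0],
  [0.009, -0.035, 0],
  [0.006, -0.02, 0],
  [0.003, -0.01, 0],
  [0, 0, 0],
  [0, 0, 0],
], twist=[1, 0.9, 0, 0, 0, 0, 0, 0])

```text
time: 9.82
tool_pos: [533.2, -277.9, 304.8]
tcp_rot: [3.141, 0.0, -2.933]
contact_force: [-1.3, -0.4, -4.7]
grip_width: 9.7
finger_force: 30.0
```

jog_arm([
  [0, 0, 0.02],
  [0, 0, 0.03],
  [0, 0, 0.03],
  [0, 0, 0.03],
  [0, 0, 0.02],
  [0, 0, 0.01],
  [0, 0, 0],
  [0, 0, 0],
], twist=[0, 0, 0, 0, 0, 0, 0, 0])

```text
time: 10.82
tool_pos: [533.7, -279.2, 165.9]
tcp_rot: [-3.14, 0.002, -2.934]
contact_force: [1.1, -0.1, -3.6]
grip_width: 10.1
finger_force: 30.0
```

```bash
python3 - <<'E'
from fit import *
o=bot.get_obs();p=o["tool_pos"];print(p,o["tcp_rot"])
# rim: rotate-able rectangle at z=85, dark region
for n,(x,y) in(("scene",(203,173)),("top",(342,207))):
    a=cv2.imread(f"pics/{n}0.png");g=cv2.cvtColor(a,cv2.COLOR_BGR2GRAY)
    S=8;c=cv2.resize(g[y-30:y+30,x-35:x+35],None,fx=S,fy=S,interpolation=cv2.INTER_CUBIC)
    m=(c<115).astype(np.uint8);k,lab,st,ce=cv2.connectedComponentsWithStats(m)
    cand=[i for i in range(1,k) if st[i,4]>3000];
    for i in cand:
        cs,_=cv2.findContours((lab==i).astype(np.uint8),cv2.RETR_EXTERNAL,cv2.CHAIN_APPROX_NONE)
        h=cv2.convexHull(cs[0]).reshape(-1,2)
        w=np.array([ray(n,(u+.5)/S-.5+x-35,(v+.5)/S-.5+y-30,85)[:2] for u,v in h])
        r=cv2.minAreaRect(w.astype(np.float32));print(n,st[i],np.round(r[0],1),np.round(r[1],1),round(r[2],1))
im=bot.capture("scene");cv2.imwrite("pics/s4.png",im)
r=bot.masks_of("scene","block")
for k in r[:1]:
    print(round(k["confidence"],2),np.round(k["bbox"]))
    M["block"]=[b+[0,0,p[2]-54.6] for b in M["block"][:1]]
    q0=np.array([p[0],p[1],.208]);print(fit("block",{"scene":k["pixels"].astype(np.float32)},q0))
top=bot.capture("top");cv2.imwrite("pics/t4.png",top)
A=cv2.resize(im[125:200,155:255],(400,300),interpolation=cv2.INTER_CUBIC)
B=cv2.resize(cv2.imread("pics/scene0.png")[125:200,155:255],(400,300),interpolation=cv2.INTER_CUBIC)
C=cv2.resize(top[170:245,292:392],(400,300),interpolation=cv2.INTER_CUBIC)
cv2.imwrite("pics/c5.png",np.vstack([np.hstack([A,B]),np.hstack([C,C*0])]))
E
```

```text
[ 533.66251831 -279.19974694  165.85274587] [-3.14020986e+00  1.50572970e-03 -2.93359213e+00]
scene [ 395  122  112   55 3724] [ 414.4 -278.6] [34.3 58.3] 12.3
scene [  146   181   256   150 20401] [ 539.  -280.4] [110.3  86.4] 11.7
scene [   35   309   286   171 30227] [ 655.6 -228.5] [ 83.8 175.8] 11.8
scene [ 346  328  107  136 5072] [ 587.  -153.9] [108.8  23.6] 11.9
top [  155    91   282   315 52827] [ 540.8 -282.9] [110.4  86.3] 11.4
top [ 486   94   74  177 4752] [ 565.7 -374. ] [28.5 70.1] 85.3
top [   50   102   117   378 10954] [ 524.  -206.6] [152.6  14.2] 11.7
0.62 [202. 163.  23.  31.]
(array([ 5.35521887e+02, -2.77736137e+02,  3.08391814e-01]), np.float64(0.15640097856521606))
```

View pics/c5.png

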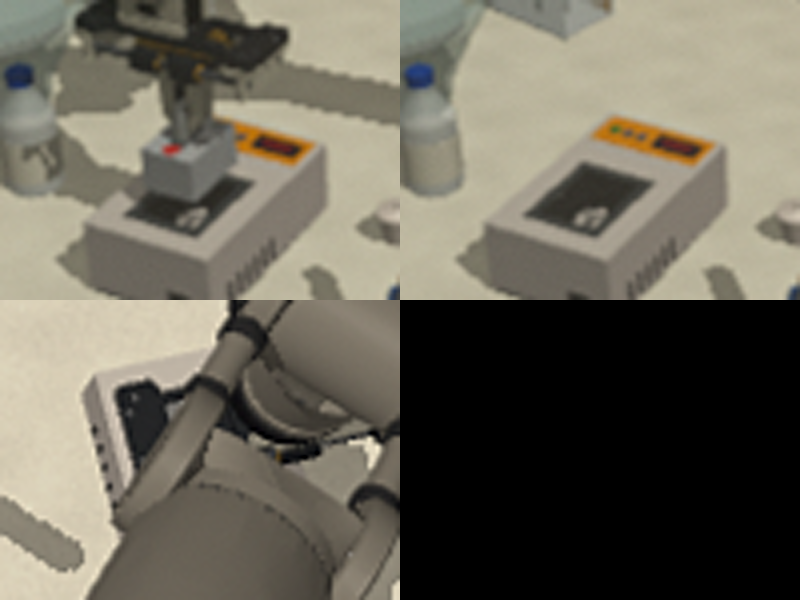

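Both cameras put the rim (110×86) at about (540,-281.5) with yaw 0.203. The block is held level, short of the well and about 25 mm above the heater. Measuring it against the rim in the same camera.

```bash
python3 - <<'E'
from fit import *
p=np.array([533.66,-279.2,165.85]);yaw=-2.9336+np.pi
a=cv2.imread("pics/s4.png").astype(int)
w=np.clip(a[...,2]-np.maximum(a[...,1],a[...,0])-15,0,None).astype(float)
w2=np.zeros_like(w);w2[155:172,190:210]=w[155:172,190:210]
v,u=np.nonzero(w2);k=w2[v,u];U,V=(u*k).sum()/k.sum(),(v*k).sum()/k.sum();print(len(k),U,V)
zt=p[2]-54.6+45
S=ray("scene",U,V,zt);print("spot",S,"block",S[:2]-29*np.array([np.cos(yaw),np.sin(yaw)]))
# grey box corners: fit by box silhouette edges: show predicted corners for TCP pose
c,s=np.cos(yaw),np.sin(yaw)
print(proj("scene",[[p[0]+c*x-s*y,p[1]+s*x+c*y,z] for x,y,z in((40,28,zt),(40,-28,zt),(-40,28,zt),(40,28,zt-45),(40,-28,zt-45),(-40,28,zt-45))]).round(1).tolist())
o=a.clip(0,255).astype(np.uint8)[145:190,180:225].copy()
cv2.imwrite("pics/c6.png",cv2.resize(o,(585,585),interpolation=cv2.INTER_NEAREST))
E
```

```text
18 197.41022099447514 161.91988950276243
spot [ 563.49415566 -273.05630076  156.25      ] block [ 535.1191812  -279.04469155]
[[202.4, 165.0], [189.8, 161.3], [213.6, 155.0], [203.3, 175.0], [190.9, 171.4], [214.2, 164.9]]
```

View pics/c6.png

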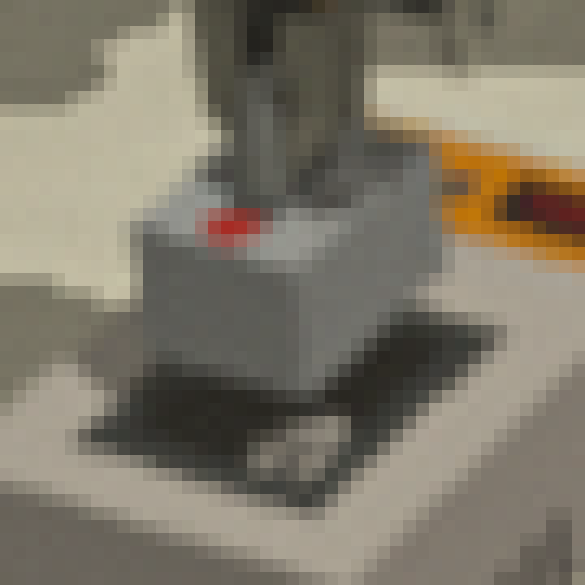

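The held block sits at the TCP within 1 mm, as the camera prediction shows. Shifting about (+5.6,-2.1) mm and feeling down to the mouth.

jog_arm([
  [-0.002, -0.0016, 0],
  [-0.003, -0.0016, 0.005],
  [0, 0, 0.008],
  [0, 0, 0.006],
  [0, 0, 0.003],
  [0, 0, 0],
  [0, 0, 0],
], twist=[0.3, 0, 0, 0, 0, 0, 0])

```text
time: 11.85
tool_pos: [538.7, -281.3, 142.9]
tcp_rot: [-3.141, 0.0, -2.939]
contact_force: [0.4, 0.4, -4.6]
grip_width: 9.7
finger_force: 30.0
```

jog_arm([
  [0, 0, 0.002],
  [0, 0, 0.002],
  [0, 0, 0.002],
  [0, 0, 0.002],
  [0, 0, 0],
], twist=[0, 0, 0, 0, 0])

```text
time: 12.48
tool_pos: [538.5, -281.1, 134.4]
tcp_rot: [3.141, -0.0, -2.939]
contact_force: [0.1, 1.2, -5.5]
grip_width: 9.9
finger_force: 30.0
```

The bottom is already 5 mm into the mouth with no resistance. Continuing gently.

jog_arm([
  [0, 0, 0.003],
  [0, 0, 0.003],
  [0, 0, 0.003],
  [0, 0, 0.003],
  [0, 0, 0],
], twist=[0, 0, 0, 0, 0])

```text
time: 13.1
tool_pos: [538.4, -281.1, 122.3]
tcp_rot: [3.141, -0.0, -2.939]
contact_force: [-0.9, -0.1, -4.1]
grip_width: 9.8
finger_force: 30.0
```

jog_arm([
  [0, 0, 0.003],
  [0, 0, 0.003],
  [0, 0, 0.003],
  [0, 0, 0.003],
  [0, 0, 0.003],
  [0, 0, 0.002],
  [0, 0, 0],
], twist=[0, 0, 0, 0, 0, 0, 0])

```text
time: 13.98
tool_pos: [538.5, -281.1, 105.5]
tcp_rot: [3.141, -0.0, -2.939]
contact_force: [-0.2, -0.5, -4.2]
grip_width: 10.0
finger_force: 30.0
```

jog_arm([
  [0, 0, 0.002],
  [0, 0, 0.002],
  [0, 0, 0.001],
  [0, 0, 0],
], twist=[0, 0, 0, 0])

```text
time: 14.48
tool_pos: [538.5, -281.2, 100.6]
tcp_rot: [3.141, -0.0, -2.939]
contact_force: [0.3, -0.4, -4.8]
grip_width: 9.6
finger_force: 30.0
```

jog_arm([
  [0, 0, 0.001],
  [0, 0, 0.0005],
  [0, 0, 0],
], twist=[0, 0, 0])

```text
time: 14.85
tool_pos: [538.6, -281.3, 99.5]
tcp_rot: [-3.141, 0.0, -2.939]
contact_force: [-0.9, 0.3, -1.5]
grip_width: 9.7
finger_force: 30.0
```

Bottomed (height matches, load gone). Releasing and rising.

jog_arm([
  [0, 0, 0],
  [0, 0, 0],
  [0, 0, 0],
  [0, 0, 0],
  [0, 0, 0],
  [0, 0, 0],
  [0, 0, 0],
  [0, 0, 0],
], twist=[0, 0, 0, 0, 0, 0, 0, 0], jaw=0.06)

```text
time: 15.85
tool_pos: [538.6, -281.2, 99.1]
tcp_rot: [3.141, 0.0, -2.939]
contact_force: [0.0, -0.3, 0.2]
grip_width: 59.9
finger_force: 0.0
```

jog_arm([
  [0, 0, -0.01],
  [0, 0, -0.03],
  [0, 0, -0.05],
  [0, 0, -0.05],
  [0, 0, -0.05],
  [0, 0, -0.03],
  [0, 0, -0.01],
  [0, 0, 0],
], twist=[0, 0, 0, 0, 0, 0, 0, 0])

```text
time: 16.85
tool_pos: [538.5, -281.1, 329.1]
tcp_rot: [3.142, 0.0, -2.939]
contact_force: [0.2, -0.9, -1.1]
grip_width: 60.1
finger_force: 0.0
```

```bash
python3 - <<'E'
from fit import *
a=cv2.imread("pics/top0.png");x,y=254,212
g=cv2.cvtColor(a,cv2.COLOR_BGR2GRAY);S=8
c=cv2.resize(g[y-32:y+32,x-32:x+32],None,fx=S,fy=S,interpolation=cv2.INTER_CUBIC)
for th in(85,100,115):
    k,lab,st,_=cv2.connectedComponentsWithStats(cv2.morphologyEx((c<th).astype(np.uint8),cv2.MORPH_OPEN,np.ones((81,81))))
    i=1+st[1:,4].argmax();cs,_=cv2.findContours((lab==i).astype(np.uint8),cv2.RETR_EXTERNAL,cv2.CHAIN_APPROX_NONE)
    w=np.array([ray("top",(u+.5)/S-.5+x-32,(v+.5)/S-.5+y-32,12)[:2] for u,v in cv2.convexHull(cs[0]).reshape(-1,2)])
    r=cv2.minAreaRect(w.astype(np.float32));print(th,np.round(r[0],1),np.round(r[1],1),round(r[2],1))
d=np.load("m_probe.npz")
for n in("scene","top"):
    for yaw in(.1,.15,.2):
        q0=np.array([540,-1,yaw])
        def cost(v):
            s=sil(n,M["probe"],np.array([q0[0]+v[0],q0[1]+v[1],yaw]));m=d[n];return 1-np.minimum(s,m).sum()/np.maximum(s,m).sum()
        r=minimize(cost,[0,0],method="Nelder-Mead",options=dict(initial_simplex=[[0,0],[6,0],[0,6]]));print(n,yaw,np.round(r.x+q0[:2],1),round(r.fun,3))
# overlay of fit (539.5,-1,.15)
im=[cv2.imread(f"pics/{n}0.png") for n in("scene","top")]
o=[]
for n,f,(x,y) in zip(("scene","top"),im,((258,200),(255,212))):
    X=np.concatenate(M["probe"]);q=(539.5,-1,.17);c,s=np.cos(q[2]),np.sin(q[2])
    k=8;z=cv2.resize(f[y-32:y+32,x-25:x+25],None,fx=k,fy=k,interpolation=cv2.INTER_CUBIC)
    for P in M["probe"]:
        h=cv2.convexHull(proj(n,np.c_[c*P[:,0]-s*P[:,1]+q[0],s*P[:,0]+c*P[:,1]+q[1],P[:,2]]).astype(np.float32)).reshape(-1,2)
        cv2.polylines(z,[np.round((h-[x-25,y-32]+.5)*k).astype(np.int32)],True,(0,255,0),1)
    o.append(z)
cv2.imwrite("pics/c7.png",np.hstack(o))
E
```

```text
85 [515.7  -6.8] [89.2 71.3] 89.1
100 [546.4  -3.1] [131.4  91.4] 8.6
115 [546.3  -2.9] [132.8  93.6] 9.4
scene 0.1 [538.8  -0.7] 0.181
scene 0.15 [5.392e+02 5.000e-01] 0.178
scene 0.2 [538.1   1.1] 0.185
top 0.1 [541.7  -2.9] 0.162
top 0.15 [541.1  -2. ] 0.131
top 0.2 [541.5  -0.9] 0.124
```

View pics/c7.png

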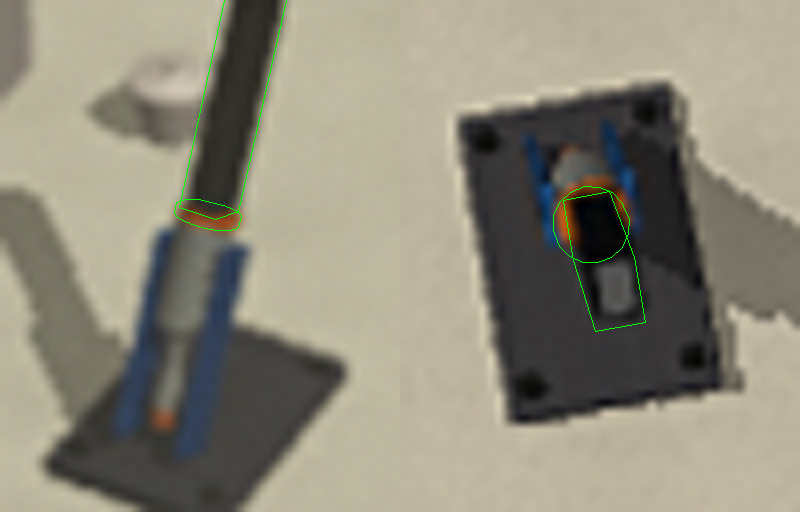

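The base rectangle (131×91) gives yaw 0.152. The probe overlay matches with the rim at about (540.5,-1). Moving over the handle point (512,-5).

jog_arm([
  [0, 0, 0],
  [-0.001, 0.018, 0],
  [-0.0022, 0.038, 0],
  [-0.0023, 0.04, 0],
  [-0.0023, 0.04, 0],
  [-0.0023, 0.04, 0],
  [-0.0023, 0.04, 0],
  [-0.002, 0.035, 0],
  [-0.0013, 0.0256, 0],
  [0, 0, 0],
], twist=[2.9, 0, 0, 0, 0, 0, 0, 0, 0, 0])

```text
time: 18.1
tool_pos: [511.2, -3.2, 328.6]
tcp_rot: [3.141, -0.001, -2.986]
contact_force: [0.0, 0.4, 0.2]
grip_width: 60.2
finger_force: 0.0
```

jog_arm([
  [0, 0, 0.03],
  [0, 0, 0.03],
  [0, 0, 0.02],
  [0, 0, 0],
  [0, 0, 0],
], twist=[0, 0, 0, 0, 0])

```text
time: 18.73
tool_pos: [512.5, -5.8, 249.9]
tcp_rot: [-3.141, 0.001, -2.99]
contact_force: [0.4, 0.8, 1.3]
grip_width: 60.0
finger_force: 0.0
```

```bash
python3 - <<'E'
from h import *
o=bot.get_obs();print(o["tool_pos"],o["tcp_rot"])
im=bot.capture("scene");cv2.imwrite("pics/s8.png",cv2.resize(im[100:250,165:365],(800,600),interpolation=cv2.INTER_CUBIC))
E
```

```text
[512.52663807  -5.80766417 249.88910638] [-3.14127711e+00  8.73526910e-04 -2.98995112e+00]
```

View pics/s8.png

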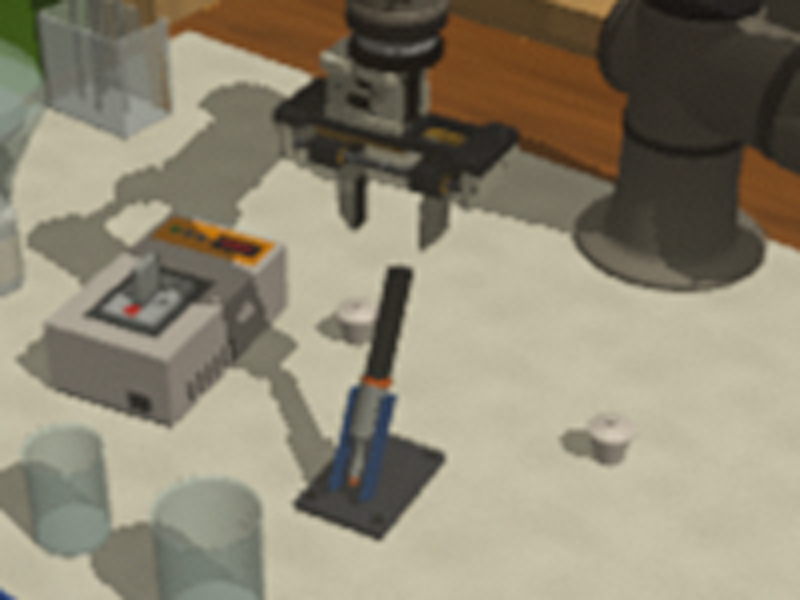

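The block is seated in the well (spot at ~(131,310) in the crop), and the handle top at ~(400,270) is between the open fingers. Descending and gripping.

jog_arm([
  [0, 0, 0.015],
  [0, 0, 0.02],
  [0, 0, 0.02],
  [0, 0, 0.02],
  [0, 0, 0.013],
  [0, 0, 0.005],
  [0, 0, 0],
], twist=[0, 0, 0, 0, 0, 0, 0])

```text
time: 19.65
tool_pos: [512.5, -5.5, 156.5]
tcp_rot: [-3.141, 0.001, -2.99]
contact_force: [0.9, -0.7, 0.1]
grip_width: 60.1
finger_force: 0.0
```

jog_arm([
  [0, 0, 0],
  [0, 0, 0],
  [0, 0, 0],
  [0, 0, 0],
  [0, 0, 0],
  [0, 0, 0],
  [0, 0, 0],
  [0, 0, 0],
], twist=[0, 0, 0, 0, 0, 0, 0, 0], jaw=0.0)

```text
time: 20.65
tool_pos: [512.2, -5.4, 156.2]
tcp_rot: [3.141, -0.0, -2.99]
contact_force: [-0.4, 1.1, 1.3]
grip_width: 17.6
finger_force: 30.0
```

Gripped (17.6 mm, 30 N). The tool cannot tilt, so I'll draw 80 mm along the leaning axis, then swing the handle upright with the head bearing on the tube's rim.

jog_arm([
  [0.0021, 0, -0.0045],
  [0.0042, 0, -0.0091],
  [0.0042, 0, -0.0091],
  [0.0042, 0, -0.0091],
  [0.0042, 0, -0.0091],
  [0.0042, 0, -0.0091],
  [0.0042, 0, -0.0091],
  [0.0042, 0, -0.0091],
  [0.0023, 0, -0.0045],
  [0, 0, 0],
], twist=[0, 0, 0, 0, 0, 0, 0, 0, 0, 0])

```text
time: 21.9
tool_pos: [478.9, -10.6, 229.2]
tcp_rot: [-3.141, 0.001, -2.99]
contact_force: [0.8, 0.4, -1.7]
grip_width: 17.9
finger_force: 30.0
```

```bash
python3 - <<'E'
from h import *
o=bot.get_obs();print(o["tool_pos"],o["contact_force"])
im=bot.capture("scene");cv2.imwrite("pics/s9.png",im)
cv2.imwrite("pics/c9.png",cv2.resize(im[145:225,215:305],(720,600)[:2],interpolation=cv2.INTER_CUBIC))
E
```

```text
[478.86247672 -10.59137385 229.21740066] [ 0.79641963  0.40337739 -1.71643747]
```

View pics/c9.png

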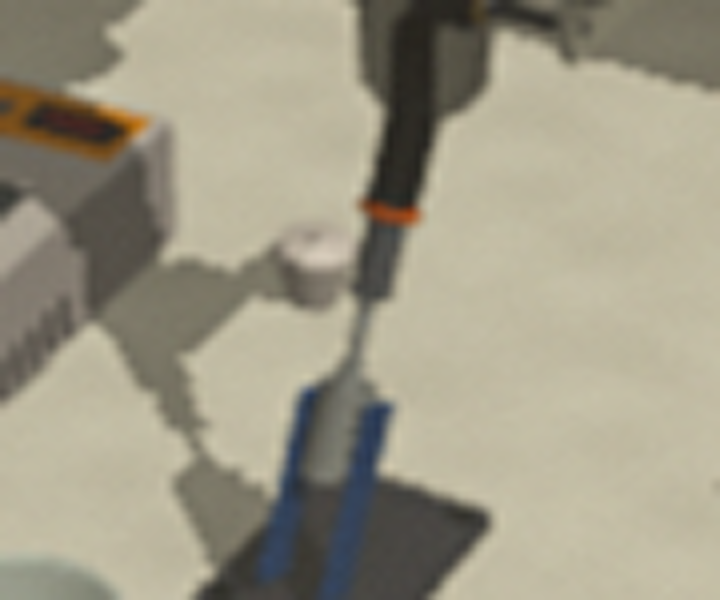

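The head's lower end is still in the tube with the stem showing above the rim. First half of the swing.

jog_arm([
  [-0.007, 0, -0.0026],
  [-0.007, 0, -0.0024],
  [-0.0062, 0, -0.0021],
  [-0.0063, 0, -0.0018],
  [-0.0064, 0, -0.0015],
  [0, 0, 0],
], twist=[0, 0, 0, 0, 0, 0])

```text
time: 22.7
tool_pos: [512.2, -5.5, 239.3]
tcp_rot: [3.142, 0.001, -2.99]
contact_force: [-2.6, 1.1, -1.1]
grip_width: 17.7
finger_force: 30.0
```

jog_arm([
  [-0.0064, 0, -0.0013],
  [-0.0065, 0, -0.001],
  [-0.0065, 0, -0.0007],
  [-0.0065, 0, -0.0004],
  [-0.0065, 0, 0],
  [-0.001, 0, 0],
  [0, 0, 0],
], twist=[0, 0, 0, 0, 0, 0, 0])

```text
time: 23.58
tool_pos: [544.6, -0.5, 242.6]
tcp_rot: [3.142, 0.0, -2.99]
contact_force: [-2.5, -0.4, -0.9]
grip_width: 18.0
finger_force: 30.0
```

```bash
python3 - <<'E'
from h import *
o=bot.get_obs();print(o["tool_pos"],o["contact_force"])
for n in("scene","top"):
    im=bot.capture(n);cv2.imwrite(f"pics/{n}10.png",im)
im=cv2.imread("pics/scene10.png")
cv2.imwrite("pics/c10.png",cv2.resize(im[135:225,215:305],(600,600),interpolation=cv2.INTER_CUBIC))
# projected vertical through the grasp point
p=o["tool_pos"];print(proj("scene",[[p[0],p[1],p[2]+19+d] for d in(-68,-163)]))
r=bot.masks_of("scene","probe")
if r:
    v,u=np.nonzero(r[0]["pixels"]);print(r[0]["confidence"],r[0]["bbox"])
    rows=[(y,round(u[v==y].mean(),1)) for y in range(v.min(),v.max()+1,3) if (v==y).any()];print(rows)
E
```

```text
[ 5.44606652e+02 -5.08691067e-01  2.42579129e+02] [-2.47716228 -0.35902763 -0.94804168]
[[257.69972249 176.93392471]
 [257.46742599 199.21571863]]
0.64 [259.9, 173.3, 8.5, 43.5]
[(151, np.float64(256.5)), (154, np.float64(257.5)), (157, np.float64(257.5)), (160, np.float64(257.5)), (163, np.float64(257.5)), (166, np.float64(258.0)), (169, np.float64(259.0)), (172, np.float64(259.0)), (175, np.float64(258.5)), (178, np.float64(258.5)), (181, np.float64(258.5)), (184, np.float64(258.5)), (187, np.float64(258.0)), (190, np.float64(258.5)), (193, np.float64(258.5))]
```

The handle swung up: mask columns stay near 258 over rows 154–193, so it is about vertical. Raising clear of the holder and moving over the heater.

jog_arm([
  [0.001, 0, -0.005],
  [0.001, 0, -0.01],
  [0, 0, -0.015],
  [0, 0, -0.02],
  [0, 0, -0.02],
  [0, 0, -0.01],
  [0, 0, -0.005],
  [0, 0, 0],
  [0, 0, 0],
], twist=[0, 0, 0, 0, 0, 0, 0, 0, 0])

```text
time: 24.85
tool_pos: [542.2, -0.8, 327.0]
tcp_rot: [3.141, -0.001, -2.99]
contact_force: [0.0, -0.1, -1.5]
grip_width: 18.0
finger_force: 30.0
```

jog_arm([
  [0.001, -0.0152, 0],
  [0.0017, -0.025, 0],
  [0.0021, -0.03, 0],
  [0.0021, -0.03, 0],
  [0.0021, -0.03, 0],
  [0.0021, -0.03, 0],
  [0.0021, -0.03, 0],
  [0.0021, -0.03, 0],
  [0.0021, -0.03, 0],
  [0.0016, -0.025, 0],
], twist=[0, 0, 0, 0, 0, 0, 0, 0, 0, 0])

```text
time: 26.1
tool_pos: [564.7, -278.0, 327.0]
tcp_rot: [3.141, -0.001, -2.991]
contact_force: [0.0, -0.1, -1.9]
grip_width: 18.0
finger_force: 30.0
```

```bash
cat > tip.py <<'E'
from h import *
o=bot.get_obs();p=o["tool_pos"];print(p,o["tcp_rot"][2],o["contact_force"])
G=p+[0,0,19]
for n in("scene","top"):
    im=bot.capture(n);cv2.imwrite(f"pics/{n}_l.png",im);a=im.astype(int)
    red=np.clip(a[...,2]-np.maximum(a[...,1],a[...,0])-25,0,None)
    s=proj(n,[567.5,-275.4,90])[0];t=proj(n,G-[0,0,163])[0];c=proj(n,G-[0,0,68])[0]
    print(n,"pred spot/tip/collar",s.round(1),t.round(1),c.round(1))
    k,lab,st,ce=cv2.connectedComponentsWithStats((red>0).astype(np.uint8))
    for i in range(1,k):
        if np.abs(ce[i]-(s+t)/2).max()<50 and st[i,4]>2:
            v,u=np.nonzero(lab==i);w=red[v,u];print("  ",st[i].tolist(),round((u*w).sum()/w.sum(),1),round((v*w).sum()/w.sum(),1),im[v,u].mean(0).round())
    r=bot.masks_of(n,"probe")
    if r:
        v,u=np.nonzero(r[0]["pixels"]);print("  mask",round(r[0]["confidence"],2),np.round(r[0]["bbox"],1),[(y,round(u[v==y].mean(),1),int((v==y).sum())) for y in range(v.min(),v.max()+1,3) if (v==y).any()])
E
python3 tip.py
```

```text
[ 564.69951315 -278.04128719  327.01613837] -2.9908805065207473 [ 0.03988507 -0.11971001 -1.8938014 ]
scene pred spot/tip/collar [197.6 176.8] [195.6 155.5] [193.5 132.7]
   [190, 131, 9, 4, 22] 194.6 132.3 [ 38.  71. 129.]
   [203, 154, 31, 13, 191] 217.1 159.6 [ 46. 108. 159.]
   [195, 176, 5, 3, 13] 197.6 177.0 [ 76.  84. 151.]
  mask 0.76 [195.1 130.2   5.1  46.3] [(108, np.float64(190.5), 2), (111, np.float64(191.0), 1), (114, np.float64(191.0), 1), (117, np.float64(191.0), 1), (120, np.float64(191.5), 2), (123, np.float64(193.5), 6), (126, np.float64(194.0), 5), (129, np.float64(194.0), 7), (132, np.float64(194.5), 6), (135, np.float64(195.0), 5), (138, np.float64(195.0), 5), (141, np.float64(195.0), 5), (144, np.float64(195.5), 2), (150, np.float64(196.0), 3), (153, np.float64(196.0), 3)]
top pred spot/tip/collar [340.8 198.7] [348.4 193. ] [356.3 185.2]
```

The spot is where predicted (197.6,177.0). The tip shows at column 196.0, about 0.6 px right of the TCP line. Closing in to just above the lug's height and measuring again.

jog_arm([
  [-0.003, 0.001, 0.01],
  [-0.0032, 0.001, 0.015],
  [0, 0, 0.01],
  [0, 0, 0.005],
  [0, 0, 0],
  [0, 0, 0],
], twist=[0, 0, 0, 0, 0, 0])

```text
time: 27.05
tool_pos: [571.2, -273.0, 288.2]
tcp_rot: [-3.141, 0.001, -2.99]
contact_force: [-0.2, -0.2, -1.4]
grip_width: 18.1
finger_force: 30.0
```

```bash
python3 tip.py; python3 - <<'E'
import cv2,numpy as np
a=cv2.imread("pics/scene_l.png")
for y in range(138,182):print(y,' '.join(f"{b}/{g}/{r}" for b,g,r in a[y,190:207:1])) if y>155 else None
E
```

```text
[ 571.19821105 -272.96634553  288.20879815] -2.989870107577486 [-0.1719704  -0.1741702  -1.43559788]
scene pred spot/tip/collar [197.6 176.8] [196.2 165.5] [194.1 143.3]
   [191, 141, 8, 4, 18] 195.4 143.0 [ 35.  70. 129.]
   [203, 154, 31, 13, 191] 217.1 159.6 [ 45. 108. 159.]
   [196, 176, 4, 3, 12] 197.6 177.0 [ 71.  79. 151.]
  mask 0.64 [195.6 141.9   6.9  40.8] [(120, np.float64(191.0), 1), (123, np.float64(191.5), 2), (126, np.float64(192.0), 3), (129, np.float64(192.0), 3), (132, np.float64(194.0), 7), (135, np.float64(194.5), 8), (138, np.float64(195.0), 7), (141, np.float64(195.0), 7), (144, np.float64(195.0), 5), (147, np.float64(195.0), 5), (150, np.float64(195.5), 4), (153, np.float64(196.0), 1), (162, np.float64(196.0), 1)]
top pred spot/tip/collar [340.8 198.7] [343.6 193.7] [350.9 186.3]
   [370, 241, 6, 9, 31] 372.8 246.1 [ 47. 138. 205.]
156 158/182/187 159/184/188 159/185/191 162/187/192 138/160/164 100/112/113 110/125/126 147/170/173 160/185/191 159/184/190 158/182/187 160/184/189 158/179/184 154/172/177 134/157/173 93/138/174 46/120/182
157 158/182/187 157/181/18
[... 4093 characters left out ...]
2 93/99/98 107/114/114 118/125/123 115/123/134 92/100/147 68/77/153 74/83/156 110/118/153 136/144/148 144/151/150 143/152/152 141/149/149 138/146/147 124/131/132 98/105/106
179 60/66/66 59/64/63 61/65/65 68/72/72 75/82/81 91/97/95 98/104/114 91/98/120 98/106/125 120/128/133 139/147/145 145/152/151 141/149/149 133/143/142 121/130/129 101/107/108 71/77/77
180 110/122/128 88/97/99 67/72/73 58/65/65 57/63/62 62/67/65 68/73/72 74/81/79 83/87/87 96/101/101 108/114/114 116/124/124 124/132/132 120/127/128 97/104/105 69/75/75 58/62/62
181 142/157/165 132/145/153 120/135/139 111/122/128 86/95/98 69/77/79 63/70/70 58/65/64 62/67/65 65/71/71 68/72/73 77/82/83 87/94/95 88/94/94 70/76/76 59/64/63 73/81/82
```

Tip bottom at (196.0,166.2), against a prediction of (196.2,165.5), so the tip is well placed. The collar sits ~1 px off, which hints at some remaining lean, so I'll measure it along the axis.

```bash
cat > tilt.py <<'E'
from h import *
from scipy.optimize import least_squares
def tilt(bg="pics/scene10.png",zt0=None):
    p=bot.get_obs()["tool_pos"]
    im=bot.capture("scene");cv2.imwrite("pics/scene_l.png",im);bg=cv2.imread(bg)
    d=np.abs(im.astype(float)-bg).sum(2);T=p+[0,0,19-163]
    pts=[]
    for h in (12,18,57,63,69,75,80,98,103,108,115,120):   # mm above tip: head, neck, collar-ish, handle
        u,v=proj("scene",T+[0,0,h])[0];y=int(round(v));x=int(round(u))
        w=np.clip(d[y,x-5:x+7]-40,0,150);c=(w*np.arange(x-5,x+7)).sum()/w.sum()
        u0=proj("scene",ray("scene",u,y,T[2]+h))[0][0]
        pts.append((h,c-u,w.sum()/150))
    pts=np.array(pts);return p,pts
if __name__=="__main__":
    p,pts=tilt();print(p);print(pts.round(2).tolist())
    s=proj("scene",[p,p+[9.88,1.51,0]]);k=(s[1]-s[0])/10;print("px per mm along stand x",k)
    ok=np.array([(1<=w<=11) for w in pts[:,2]]);c=np.polyfit(pts[ok,0],pts[ok,1],1);print("slope",c,"tilt deg (+: top towards +x)",np.degrees(c[0]/k[0]))
E
python3 tilt.py
```

```text
[ 571.12724781 -272.92188705  288.05197043]
[[12.0, 2.56, 5.01], [18.0, 2.25, 6.25], [57.0, 1.26, 7.66], [63.0, 1.27, 7.87], [69.0, 1.15, 8.01], [75.0, 2.05, 7.16], [80.0, 2.4, 5.36], [98.0, 0.5, 9.15], [103.0, 0.57, 11.98], [108.0, 0.7, 12.0], [115.0, 0.87, 12.0], [120.0, 0.99, 12.0]]
px per mm along stand x [-0.17005527  0.11518699]
slope [-0.0153876   2.58767018] tilt deg (+: top towards +x) 5.184460286982388
```

```bash
python3 - <<'E'
from h import *
a=cv2.cvtColor(cv2.imread("pics/scene_l.png"),cv2.COLOR_BGR2GRAY)
b=cv2.cvtColor(cv2.imread("pics/scene10.png"),cv2.COLOR_BGR2GRAY)
T=np.array([571.13,-272.92,288.05-144])
for y in range(126,167,2):print(y,*a[y,186:206],"|",*b[y,188:204:3])
for h in range(0,135,15):print(h,proj("scene",T+[0,0,h])[0].round(2))
E
```

```text
126 73 76 59 36 33 31 33 56 75 77 76 71 69 69 103 140 143 128 120 111 | 120 132 132 142 156 134
128 82 76 63 42 32 31 32 50 71 76 75 72 68 69 103 142 152 153 151 150 | 132 132 132 149 156 156
130 108 97 75 48 32 31 32 42 66 77 77 71 83 118 145 154 148 140 129 118 | 128 131 131 156 155 157
132 111 110 108 98 69 35 32 43 65 70 53 69 119 143 131 119 111 111 110 111 | 170 134 129 155 167 185
134 111 110 114 115 87 40 31 32 36 36 31 40 87 114 109 110 111 111 112 111 | 186 187 155 167 184 184
136 112 110 112 112 90 47 35 34 35 37 33 37 83 113 111 111 111 110 111 113 | 184 185 183 182 182 184
138 110 114 113 113 93 51 35 35 36 35 34 36 83 114 111 110 110 112 111 112 | 183 186 184 182 183 182
140 113 113 115 113 101 60 35 35 35 37 35 37 82 111 110 109 108 108 110 110 | 186 188 187 184 180 181
142 110 109 111 115 103 74 50 36 41 44 66 86 108 143 136 108 110 109 109 109 | 188 187 187 184 183 166
144 158 157 171 184 185 159 100 72 83 80 80 107 154 180 175 139 109 110 113 112 | 186 186 187 190 188 115
146 179 178 177 179 180 182 143 67 52 54 58 104 162 186 184 173 138 113 111 111 | 184 185 149 1
[... 558 characters left out ...]
180 182 181 181 182 184 163 116 117 161 182 181 177 170 156 140 127 122 | 145 188 186 186 176 92
160 180 181 181 179 180 178 179 181 154 110 110 138 160 165 160 158 153 152 153 148 | 192 186 183 185 112 102
162 178 180 179 179 179 180 181 182 148 95 99 113 142 159 160 158 154 149 153 158 | 117 186 187 119 102 99
164 182 179 180 181 181 181 183 180 148 97 85 106 140 153 148 144 135 126 128 149 | 117 118 145 102 113 82
166 182 182 184 184 184 179 168 162 153 131 117 132 140 138 135 119 103 95 104 115 | 119 115 101 107 106 67
0 [196.26 165.53]
15 [195.93 162.14]
30 [195.6  158.71]
45 [195.26 155.24]
60 [194.92 151.72]
75 [194.57 148.16]
90 [194.22 144.56]
105 [193.87 140.92]
120 [193.51 137.23]
```

By edges, the probe leans 2° towards -x, well within 7°, and the tip sits on the TCP line. Shifting (-3.6,-2.5) mm onto the spot and descending.

jog_arm([
  [0.0019, -0.0009, 0],
  [0.002, -0.001, 0],
  [0, 0, 0.006],
  [0, 0, 0.012],
  [0, 0, 0.012],
  [0, 0, 0.008],
  [0, 0, 0.006],
  [0, 0, 0],
  [0, 0, 0],
], twist=[0, 0, 0, 0, 0, 0, 0, 0, 0])

```text
time: 28.42
tool_pos: [567.7, -275.4, 244.1]
tcp_rot: [-3.141, 0.001, -2.99]
contact_force: [-0.4, 0.4, -0.3]
grip_width: 17.8
finger_force: 30.0
```

```bash
python3 - <<'E'
from h import *
o=bot.get_obs();print(o["tool_pos"],o["contact_force"])
im=bot.capture("scene");cv2.imwrite("pics/scene_m.png",im)
T=o["tool_pos"]-[0,0,144]
for h in range(0,60,15):print(h,proj("scene",T+[0,0,h])[0].round(2))
for y in range(160,181):print(y,' '.join(f"{b}/{g}/{r}" for b,g,r in im[y,192:203]))
E
```

```text
[ 567.70340234 -275.36126741  244.09241574] [-0.36973935  0.37026106 -0.2676411 ]
0 [197.38 174.64]
15 [197.06 171.36]
30 [196.74 168.05]
45 [196.42 164.7 ]
160 157/182/188 143/165/170 95/111/114 52/55/56 59/63/63 61/63/65 70/76/78 118/131/137 147/162/170 145/160/167 137/154/163
161 158/182/188 153/177/183 108/126/131 51/55/57 57/60/60 61/65/64 70/75/77 116/127/134 145/161/168 146/161/170 144/159/166
162 158/183/189 160/185/191 119/139/144 59/65/66 57/59/59 59/62/63 80/85/88 123/135/141 147/161/170 144/159/167 141/155/163
163 161/184/189 159/185/192 145/167/174 103/116/121 71/78/80 64/70/72 104/114/120 139/152/160 145/160/168 141/155/161 131/145/147
164 160/185/190 158/182/187 153/174/181 126/139/148 89/99/101 88/98/101 124/137/144 141/155/164 137/150/157 133/147/148 125/136/136
165 157/181/185 153/172/177 146/163/171 129/145/151 99/111/113 105/115/117 124/137/141 132/146/151 132/144/146 125/136/137 112/122/122
166 150/170/177 144/160/168 143/158/167 133/146/153 105/117/121 100/111/113 118/129/132 128/139/141 126/136/138 109/120/120 97/105/106
167 145/159/167 144/159/166 145/159/167 
[... 943 characters left out ...]
0/96/96 90/96/94 76/86/93 61/77/106 58/74/99 63/72/79 74/80/80 82/88/88 100/105/106
176 135/143/143 138/144/145 126/134/132 106/113/117 68/76/100 48/60/123 43/53/139 52/58/122 73/79/100 105/111/111 127/135/136
177 130/138/137 140/148/148 145/152/150 116/124/145 65/72/142 37/44/153 35/45/165 67/73/154 110/117/137 133/142/139 142/150/149
178 92/99/99 109/116/115 117/124/123 116/125/138 93/102/148 71/79/155 76/84/157 111/118/154 138/147/152 143/152/150 142/150/150
179 61/66/67 68/74/72 76/81/80 93/98/97 96/103/112 92/100/121 98/106/126 119/128/132 139/148/145 145/153/152 143/152/151
180 65/72/73 57/62/63 57/62/61 62/67/65 69/74/72 75/80/79 84/90/88 95/101/100 107/113/113 115/122/124 124/130/129
```

The tip is directly above the spot (columns 197.4 and 197.6). Pressing down in small steps.

jog_arm([
  [0, 0, 0.002],
  [0, 0, 0.002],
  [0, 0, 0.002],
  [0, 0, 0.001],
  [0, 0, 0],
  [0, 0, 0],
], twist=[0, 0, 0, 0, 0, 0])

```text
time: 29.22
tool_pos: [567.5, -275.3, 236.8]
tcp_rot: [-3.142, 0.0, -2.99]
contact_force: [-0.5, -0.2, -1.6]
grip_width: 17.7
finger_force: 30.0
```

jog_arm([
  [0, 0, 0.001],
  [0, 0, 0.001],
  [0, 0, 0],
  [0, 0, 0],
], twist=[0, 0, 0, 0])

```text
time: 29.72
tool_pos: [567.5, -275.3, 234.7]
tcp_rot: [3.142, 0.0, -2.99]
contact_force: [0.5, -0.4, -1.4]
grip_width: 18.0
finger_force: 30.0
```

jog_arm([
  [0, 0, 0.001],
  [0, 0, 0.001],
  [0, 0, 0],
  [0, 0, 0],
], twist=[0, 0, 0, 0])

```text
time: 30.22
tool_pos: [567.5, -275.3, 232.9]
tcp_rot: [-3.142, 0.0, -2.99]
contact_force: [-0.6, -0.2, -0.4]
grip_width: 18.1
finger_force: 30.0
```

```bash
cat > f.py <<'E'
from h import *
F=[]
for i in range(14):
    bot.capture("top");o=bot.get_obs();F.append([*o["contact_force"],*o["tool_pos"]])
F=np.array(F);print(F.mean(0).round(2),F.std(0).round(2))
E
python3 f.py
```

```text
[-2.9000e-01 -9.0000e-02 -1.8000e-01  5.6753e+02 -2.7529e+02  2.3275e+02] [0.75 0.54 0.48 0.01 0.01 0.05]
```

jog_arm([
  [0, 0, 0.001],
  [0, 0, 0.001],
  [0, 0, 0],
  [0, 0, 0],
], twist=[0, 0, 0, 0])

```text
time: 31.42
tool_pos: [567.6, -275.3, 230.8]
tcp_rot: [-3.142, 0.0, -2.99]
contact_force: [0.2, 0.5, 0.3]
grip_width: 17.8
finger_force: 30.0
```

```bash
python3 f.py
```

```text
[ 2.2000e-01  1.5000e-01  5.2000e-01  5.6754e+02 -2.7528e+02  2.3072e+02] [0.37 0.42 0.39 0.01 0.02 0.03]
```

The push is about 2.0 N, so the tip is roughly 3 mm in, and the slope matches the spring. A final 0.8 mm, then a check.

jog_arm([
  [0, 0, 0.0008],
  [0, 0, 0],
  [0, 0, 0],
  [0, 0, 0],
], twist=[0, 0, 0, 0])

```text
time: 32.62
tool_pos: [567.5, -275.3, 229.9]
tcp_rot: [-3.142, 0.0, -2.99]
contact_force: [1.0, 0.4, 0.4]
grip_width: 17.8
finger_force: 30.0
```

```bash
python3 f.py; python3 - <<'E'
from h import *
im=bot.capture("scene");o=bot.get_obs();T=o["tool_pos"]-[0,0,144]
a=cv2.cvtColor(im,cv2.COLOR_BGR2GRAY)
for h in range(4,140,15):
    u,v=proj("scene",T+[0,0,h])[0];y=int(round(v));x=int(round(u));print(h,round(u,2),round(v,1),x-7,*a[y,x-7:x+8])
for y in range(172,180):print(y,' '.join(f"{b}/{g}/{r}" for b,g,r in im[y,192:203]))
E
```

```text
[ 5.6000e-01  2.4000e-01  8.3000e-01  5.6753e+02 -2.7528e+02  2.2991e+02] [0.63 0.59 0.41 0.01 0.02 0.02]
4 197.64 176.8 191 115 135 148 150 129 88 79 81 96 121 139 150 149 146 141
19 197.32 173.6 190 90 59 65 85 105 102 85 96 105 96 91 92 91 109 129
34 197.01 170.3 190 115 146 164 165 146 100 70 92 96 94 102 100 101 99 108
49 196.69 167.0 190 176 166 159 160 161 157 120 82 99 121 122 105 100 97 92
64 196.36 163.6 189 180 180 182 184 182 138 67 58 64 65 104 144 146 137 125
79 196.03 160.2 189 181 181 179 180 184 137 58 60 65 71 128 163 160 155 154
94 195.7 156.8 189 181 181 184 176 138 96 81 84 87 98 133 173 183 170 156
109 195.37 153.3 188 179 179 180 183 147 64 34 36 39 36 32 72 147 180 177
124 195.03 149.7 188 179 177 181 184 137 47 35 38 39 34 36 85 154 180 180
139 194.68 146.2 188 158 171 175 157 110 39 33 53 64 57 48 92 124 116 112
172 78/88/91 67/75/78 56/62/62 68/74/75 81/88/89 97/106/105 105/115/117 96/105/105 91/100/100 91/101/101 91/100/101
173 47/53/54 55/60/59 92/97/97 102/107/109 85/92/93 93/101/102 102/113/112 95/105/105 89/98/98 90/98/99 87/95/97
174 61/66/66 79/85/86 98/105/106 96/102/103 78/85/86 87/97/98 97/107/105 87/98/96 84/92/92 85/93/93 84/91/92
175 103/108/109 124/130/132 110/117/118 87/94/94 81/87/87 88/96/94 99/108/107 86/94/96 74/80/82 82/87/88 100/105/105
176 134/141/143 144/151/151 134/142/143 103/110/116 75/84/94 78/90/96 81/94/107 70/78/109 72/78/100 104/109/110 128/135/135
177 129/136/136 142/149/149 143/151/151 116/123/145 65/75/123 53/68/110 52/67/120 71/80/136 108/115/138 132/140/139 143/151/150
178 93/98/99 109/115/116 117/125/124 116/124/138 92/101/138 68/79/134 75/85/141 111/119/149 137/145/152 145/153/151 142/151/151
179 62/68/68 67/73/72 75/81/80 92/97/97 97/104/112 92/99/122 98/104/125 122/130/135 141/148/146 145/153/152 142/152/151
```

The push is about 2.3 N (tip ~3.7 mm in), the lean is about 2°, and the tip is centred on the spot. Handing in.

```bash
python3 -c "
from plant import bot
print(bot.close_job())"
```

```text
the job is handed in; nothing more can be done
None
```

The job is handed in, though the hand-in returned no verdict: the block is fully down in the well, and the thermometer is held about 2° off vertical on the red spot, pressing with about 2.3 N, its tip an estimated 3.7 mm in.

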